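Seal the spray-wash cabinet and set its timer

ROBOT

A 6-joint arm with a two-finger parallel gripper is mounted at the origin on a cart in front of the work surface, level with it; the furniture and walls round the work are solid. World frame = base frame: x ahead of the robot, y to its left, z up, the work surface at z = 0. Lengths are in m, angles in rad, forces in N, time in s.
With the tool pointing down it reaches from about 0.325 to 1 m from the base axis. Payload 5.1 kg.
Tool frame: the origin (TCP) lies at the very end of the fingers, on their centre line; the grasp point (between the pads) lies 19 mm behind it; z points along the fingers, y is the line along which they close (so a half turn about z gives the same grasp; the last joint's range is limited). The gripper opens to 85 mm and grips with 20 to 120 N. Pads are 22 mm wide; open, the fingers measure 114 mm over their backs; the gripper's body (76 mm by 85 mm) begins 54 mm behind the grasp point. The pads swing forward as they close: fully open they stand 13 mm farther back than shut.
Start: joints at [1.09, 0.124, 1.65, -0, 1.367, -0.083], TCP at [0.252, 0.599, 0.231] pointing down, gripper open.
Joint ranges: [-2.61, 2.61], [-1.02, 2.33], [0.03, 2.71], [-1.35, 4.49], [0.32, 2.68], [-2.91, 2.91]. Speed limits (rad/s): [2.57, 2.57, 3.14, 3.14, 3.14, 3.14].

INTERFACE

Orientations are given as a 3x3 rotation matrix whose columns are the frame's x, y, z axes.
In Python, from workcell import status, viewer, job_done gives the robot as it stands. The module is installed in compiled form; this text tells all that it offers.
- The arm moves only by the tool move_arm, never from a script. Its argument "commands" is a list of rows, each a list of 4 numbers: the shift along the tool's x, y, z in cm, then the turn about the tool's z in rad. A call has 1 to 20 rows; each row shifts and turns the commanded pose from where the row before left it, along the tool's axes as they then stand; what a row does not reach is not made up. A row lasts 1/8 s, in which the tool goes at most 62.5 mm and 10.7 degrees, less where a joint would pass 70% of its speed; a pose out of reach is approached as far as the arm can. A call with a gripper value outside its range is refused whole. "hand" is the opening, from 0 (shut) to 1 (fully open), set as the call begins (left out, the last holds). The fingers move at their own pace and stop on an object; the grip force is fixed at half the most. Time passes only in rows, so rows that do not move let the fingers close. It gives the time, the measured TCP pose, the force, the opening and the grip force at its end, in the units of the state.
- status.get_obs(): the state, without advancing time (a new reading comes with each control period).
- viewer.read_camera(name): name is "scene" or "top"; returns (picture, depth): 400x640x3 uint8, blue, green, red; 400x640 float32, m along the optical axis (not along the pixel's ray), 0 where there is no reading.
- viewer.calibration(name): a dict with "vfov" (degrees; the focal length in pixels is half the picture's height over the tangent of half this angle, whatever the lens; pixels are square), "cx", "cy" (the principal point, pixels), "k1" (the pictures are not rectified: a ray, as slopes to the right and down, at radius r is drawn at 1 + k1 r^2 times it, then the intrinsics apply), "R" (3x3) and "t" (3): a world point X has camera coordinates R X + t. Camera axes: x right, y down, z forward; pixel columns grow to the right and rows downward; lengths in m; the calibration is good to about 2 mm. A picture is of the moment at which its call begins. calibration takes no time and is no camera call.
- job_done(): hands the job in; it is judged then, once.
The state is a dict: "t": time; "joint_pos": joint angles; "joint_velocities": joint speeds; "effort": joint torques, N m; "ee_pos": TCP position; "orientation": TCP orientation; "contact_force": force on the tool from outside, world axes, zero at the start; "ft_torque": the same for the moment, N m; "gripper_width": finger opening in m; "gripper_force": force on a finger pad.
Only numpy, scipy, OpenCV 4.12 (cv2) and the standard library are available. Lean on these libraries where they do the work, as an engineer would, in place of code of your own. Each camera call takes 0.05 s, during which the arm holds its last target. There are 200 camera calls.

TASK

The copper bowl is ready in the spray-wash cabinet. Close the sloping lid onto its gasket and turn the T-handle latch clockwise as far as it goes, so that it draws the lid down tight; then set the timer knob to the third click past off, let go, and leave the things standing round the cabinet where they are.

Things in the scene. Friction and masses are not known exactly. Their poses are not given: they have to be found in the camera images.
- wash_cabinet: grey steel cabinet, fixed, 175 mm deep (x), 340 wide (y), 184 high. Origin: bench top, under the middle of its width, 90 mm behind its front; x from front to back, y left. Deck slopes up from 100 mm at the front to 184 at the back, 28 degrees from level. Chamber with bowl and lid on the left, timer knob on the right. A fixed lamp hangs over its back, x over 555, y -40 to 130, lowest 380 mm.
- cabinet_lid (a joint): steel lid 208 mm wide, 155 from hinge to front edge, 10 thick, window in its upper half; rad, growing as the front edge lifts. 0 = drawn tight, parallel to the deck; 0.015 to 0.028 = resting on the rubber gasket; 0.49 = level. Starts open and stays where left. 1 to 8 N at the front edge moves it down; 8 to 15 N squeezes the gasket, which springs back unless latched.
- lid_hinge (a point): middle of the lid's hinge line (along the cabinet's y) at the top of the slope; fixed, axes as the cabinet's.
- lid_press (a point): clear spot to push on the lid's outer face: 140 mm from the hinge line (15 from the front edge), 70 to the left of the T-handle, 10 above the plane through the hinge. Moves with the lid; z out of the lid, x towards the hinge, y left.
- t_handle (a joint): T-handle latch near the middle of the lid's front edge; rad, clockwise seen from outside. Near 0 = open (bar across the lid), stop at 1.5 (bar along the slope). Turned early, its pawl lands on the rim and holds the lid up. With the lid on the gasket, 0.9 to 1.3 draws lid and bar in by 2 to 4 mm along the axis, at up to 0.25 N m; past 1.3 it stays by itself.
- t_grip (a point): middle of the T-handle's bar, on the turning axis, 32 mm above the lid's face, 120 from the hinge line; turns with it. x along the bar (74 mm long), y across it (14 thick, flat parallel sides), z out of the lid along the axis. Bar from 24 to 41 mm above the face, on a stem 14 to 18 mm thick; at its foot a 46 mm disc, 6 high.
- timer_knob (a joint): wash timer, rad, clockwise seen from outside. 0 = off: pointer at the long mark, 60 degrees left of straight up the slope; then five clicks of 24 degrees (0.419 rad) at the short marks. A spring ball pulls the knob into the nearest click (up to 0.12 N m). Third click = 1.257. Starts at off or the first click.
- timer_grip (a point): on the timer knob's axis in its black grip bar, 33 mm above the deck; turns with it. x along the bar (41 mm long) towards its white pointer line, y across it (13 thick, flat sides), z out of the deck. The bar reaches 9 mm above this point; 21 to 28 mm below it lies a round skirt 43 mm across.
- flux_jar: brown jar with black screw cap, 56 mm across, 68 mm high, standing to the left of the cabinet. Origin at the middle of its underside.
- polish_tin: round polish tin, 68 mm across, 42 mm high, standing to the left of the cabinet, nearer the robot. Origin at the middle of its underside.
- solder_spool: spool of solder wire lying flat, 67 mm across, 32 mm high, to the right of the cabinet. Origin at the middle of its underside.

How it is judged:
On the way, in this order (a step that is already met when the one before it is completed fails the run):
1. the lid is down on its gasket (value of joint cabinet_lid below 0.045 rad), for 0.2 s.
2. the T-handle is turned home and holds the lid drawn tight (value of joint t_handle above 1.28 rad and value of joint cabinet_lid below 0.008 rad), for 0.2 s.
3. the timer stands at its third click (value of joint timer_knob between 1.12 and 1.39 rad), for 0.3 s.
At the end, for the whole second after the job is handed in: The lid is shut and drawn tight (lid joint under 0.008 rad) by the T-handle turned home (over 1.28 rad), and the released timer rests in its third click (1.12 to 1.39 rad) (all of step 2 and all of step 3 and velocity of joint timer_knob below 0.1 rad/s and velocity of joint cabinet_lid below 0.05 rad/s); the robot touches nothing.
It fails at once if the flux jar, polish tin or solder spool is moved more than 30 mm or knocked over (distance of any of flux_jar, polish_tin, solder_spool from where it was at the start of the episode above 0.03 m or angle between any of flux_jar, polish_tin, solder_spool's own z axis and vertical above 0.6 rad).
It also fails if it takes over 58 s, if anything falls off the work surface, if the arm or the gripper's body presses on something with over 40 N, if the wrist force passes 120 N, or if a joint passes its speed limit or range.

## Working session

There is one attempt and no reset: what is moved stays moved. The work goes in short steps, Python scripts to look and compute and a tool call to move; the robot and the scene stay as the last step left them, time stands still between calls to the robot, and variables do not carry over. Pictures are saved under pics/ and viewed, at most 10 in all, crops included, and the job is handed in when it is done.

Besides the shell and the picture viewer there is one more tool, called after "Call:" in YAML: its name, and indented under it one key for each argument. move_arm: Moves the arm, as the interface text tells. Its arguments: {"type":"object","properties":{"commands":{"type":"array"},"hand":{"type":"number"}},"required":["commands"]}

```bash
mkdir -p pics; cat > h.py <<'E'
import numpy as np,cv2
from workcell import status,viewer
def shot(n,f=None):
    im,d=viewer.read_camera(n); np.savez(f'{n}.npz',im=im,d=d)
    if f: cv2.imwrite(f'pics/{f}.png',im)
    return im,d
def K(n):
    c=viewer.calibration(n); f=200/np.tan(np.radians(c['vfov'])/2)
    return c,f
def ray(n,u,v):
    c,f=K(n); p=np.array([(u-c['cx'])/f,(v-c['cy'])/f]); q=p.copy()
    for _ in range(20): q=p/(1+c['k1']*(q@q))
    R=np.array(c['R']);t=np.array(c['t'])
    return -R.T@t, R.T@np.array([q[0],q[1],1.])   # origin, dir per unit depth
def at(n,u,v,d=None):
    if d is None: d=np.load(f'{n}.npz')['d']
    o,r=ray(n,u,v); w=d[int(v)-1:int(v)+2,int(u)-1:int(u)+2]; z=np.median(w[w>0]) if (w>0).any() else np.nan
    return o+r*z
def proj(n,X):
    c,f=K(n); x=np.array(c['R'])@np.array(X)+np.array(c['t']); q=x[:2]/x[2]; q=q*(1+c['k1']*(q@q))
    return q*f+[c['cx'],c['cy']]
def tri(a,b):
    (o1,r1),(o2,r2)=a,b; A=np.c_[r1,-r2]; s=np.linalg.lstsq(A,o2-o1,rcond=None)[0]
    p,q=o1+s[0]*r1,o2+s[1]*r2; return (p+q)/2,np.linalg.norm(p-q)
E
python3 - <<'E'
from h import *
np.set_printoptions(precision=3,suppress=True)
for n in('scene','top'):
    shot(n,n+'0'); print(viewer.calibration(n))
print(status.get_obs())
E
```

```text
{'vfov': 56.11266314719968, 'cx': 319.161668076406, 'cy': 197.5695889925663, 'k1': -0.009901305586587285, 'R': array([[ 0.465, -0.886, -0.   ],
       [-0.63 , -0.33 , -0.703],
       [ 0.622,  0.327, -0.711]]), 't': array([-0.242,  0.42 ,  0.66 ])}
{'vfov': 46.02213156145284, 'cx': 321.38900673692245, 'cy': 202.5363581003782, 'k1': 0.013152179595775618, 'R': array([[ 0.006, -1.   ,  0.026],
       [-0.988, -0.01 , -0.155],
       [ 0.155, -0.024, -0.988]]), 't': array([-0.012,  0.543,  1.23 ])}
{'t': 0.1, 'joint_pos': array([ 1.09 ,  0.124,  1.652, -0.   ,  1.368, -0.083]), 'joint_velocities': array([ 0.   , -0.001, -0.003, -0.001, -0.001,  0.002]), 'effort': array([  0.   , -42.493, -36.665,  -0.   ,   0.004,  -0.   ]), 'ee_pos': array([0.252, 0.599, 0.23 ]), 'orientation': array([[-0.922,  0.387, -0.001],
       [ 0.387,  0.922, -0.002],
       [ 0.   , -0.002, -1.   ]]), 'contact_force': array([ 0.57 , -0.327,  0.305]), 'ft_torque': array([-0.078, -0.009, -0.016]), 'gripper_force': 0.0, 'gripper_width': 0.08532088570553156}
```

View pics/scene0.png

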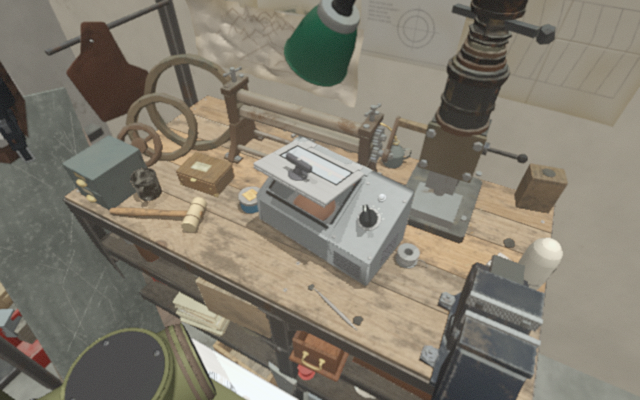

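View pics/top0.png

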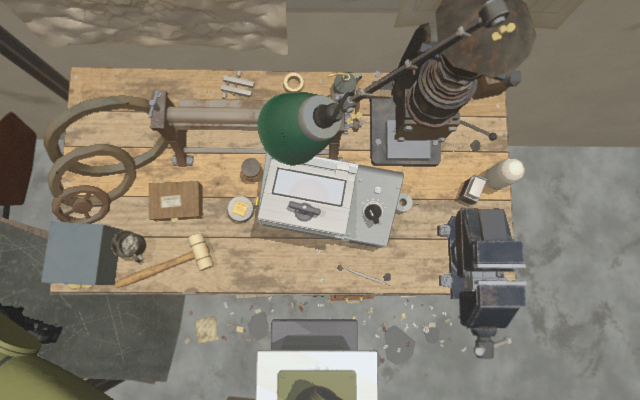

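The scene view shows the cabinet around (335,215), with the lid open and about level, its T-handle at (298,165) and the knob at (368,216). In the top view the handle is at (303,210), the knob at (372,213), the tin at (240,208), the jar at (251,170) and the spool at (404,203).

```bash
python3 - <<'E'
from h import *
np.set_printoptions(precision=4,suppress=True)
a=np.load('scene.npz')['im'][125:285,240:430]; b=np.load('top.npz')['im'][150:255,225:420]
cv2.imwrite('pics/c1.png',cv2.resize(a,None,fx=3.5,fy=3.5,interpolation=cv2.INTER_CUBIC))
cv2.imwrite('pics/c2.png',cv2.resize(b,None,fx=4,fy=4,interpolation=cv2.INTER_CUBIC))
for n,pts in dict(scene=[(345,180),(270,165),(365,190),(385,200),(350,245),(298,165),(368,216)],top=[(310,185),(285,215),(340,215),(362,190),(390,190),(360,232),(303,210),(372,213)]).items():
    for p in pts: print(n,p,at(n,*p))
E
```

```text
scene (345, 180) [ 0.534  -0.0579  0.2021]
scene (270, 165) [0.4881 0.1079 0.2146]
scene (365, 190) [ 0.5611 -0.0977  0.1659]
scene (385, 200) [ 0.5512 -0.1499  0.1669]
scene (350, 245) [ 0.4442 -0.1168  0.1069]
scene (298, 165) [0.4876 0.0333 0.2444]
scene (368, 216) [ 0.4824 -0.1367  0.1748]
top (310, 185) [0.5605 0.0233 0.1981]
top (285, 215) [0.4859 0.0805 0.2142]
top (340, 215) [ 0.4875 -0.0474  0.2106]
top (362, 190) [ 0.5565 -0.1048  0.1614]
top (390, 190) [ 0.556  -0.1729  0.1678]
top (360, 232) [ 0.4576 -0.1046  0.1105]
top (303, 210) [0.4933 0.0385 0.2469]
top (372, 213) [ 0.4968 -0.1262  0.1817]
```

View pics/c1.png

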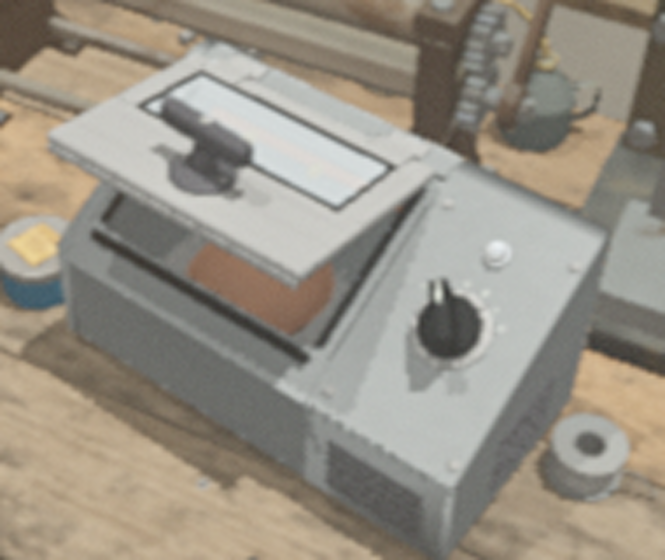

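View pics/c2.png

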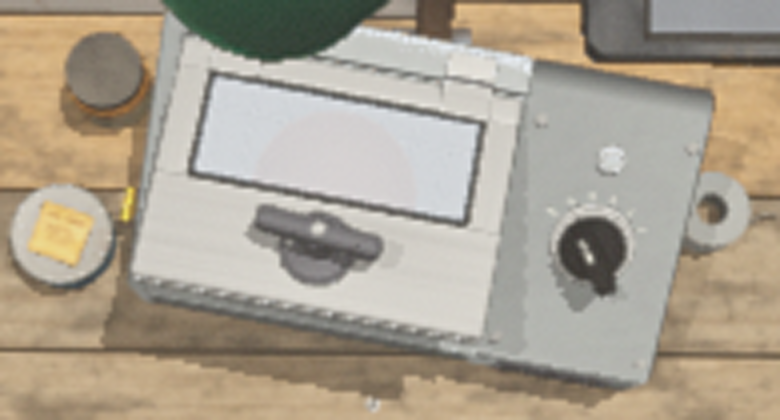

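The crops show the knob's white pointer at scene ~(364,207) with its bar leaning about 36° left of the slope, so it is probably at the first click. The T-bar runs across the lid, from top ~(290,204) to (320,212). Next I'll fit the geometry from depth.

```bash
cat > geo.py <<'E'
from h import *
np.set_printoptions(precision=4,suppress=True)
def cloud(n,u0,u1,v0,v1):
    z=np.load(n+'.npz'); d=z['d']; P=[];U=[]
    for v in range(v0,v1):
        for u in range(u0,u1):
            if d[v,u]>0:
                o,r=ray(n,u,v); P.append(o+r*d[v,u]);U.append((u,v,*z['im'][v,u]))
    return np.array(P),np.array(U)
def plane(P,th=.003):
    rng=np.random.default_rng(0);best=None
    for _ in range(300):
        a=P[rng.choice(len(P),3,False)]; m=np.cross(a[1]-a[0],a[2]-a[0])
        if np.linalg.norm(m)<1e-9: continue
        m/=np.linalg.norm(m); k=abs((P-a[0])@m)<th
        if best is None or k.sum()>best.sum(): best=k
    Q=P[best];c=Q.mean(0);m=np.linalg.svd(Q-c)[2][2]; m*=np.sign(m[2]); return c,m,best
E
cat > fit.py <<'E'
from geo import *
for n,deck,lid in(('scene',(335,405,175,265),(258,350,150,205)),('top',(355,400,172,240),(262,346,172,232))):
    P,U=cloud(n,*deck); k=(P[:,2]>.08)&(P[:,2]<.2); c,m,b=plane(P[k]); D=P[k]
    print(n,'deck',c,m,b.sum(),'tilt',np.degrees(np.arccos(m[2])),'yaw',np.degrees(np.arctan2(-m[1],-m[0])),'z@.',(m@c))
    h=(P-c)@m; kk=(h>.028)&(h<.05)&(P[:,0]<.56)&(np.linalg.norm(P-np.array([.485,-.135,.165]),axis=1)<.06); Q=P[kk]; print(' knobtop',len(Q),Q.mean(0) if len(Q) else 0, np.linalg.svd(Q-Q.mean(0))[2][0] if len(Q)>3 else 0, h[kk].max() if len(Q) else 0)
    P,U=cloud(n,*lid); k=(P[:,2]>.18)&(P[:,2]<.3); P=P[k]; c,m,b=plane(P)
    print(' lid',c,m,b.sum(),'tilt',np.degrees(np.arctan2(-m[0]*np.cos(np.arctan2(m[1],m[0])),m[2])),m@c)
    L=P[b]; h=(P-c)@m; kk=(h>.03)&(h<.06); Q=P[kk]; print(' bar',len(Q),Q.mean(0),np.linalg.svd(Q-Q.mean(0))[2][0],np.median(h[kk]), Q[Q[:,1].argmax()],Q[Q[:,1].argmin()])
E
python3 fit.py
```

```text
Traceback (most recent call last):
  File "fit.py", line 3, in <module>
    P,U=cloud(n,*deck); k=(P[:,2]>.08)&(P[:,2]<.2); c,m,b=plane(P[k]); D=P[k]
        ~~~~~^^^^^^^^^
  File "geo.py", line 8, in cloud
    o,r=ray(n,u,v); P.append(o+r*d[v,u]);U.append((u,v,*z['im'][v,u]))
        ~~~^^^^^^^
  File "h.py", line 11, in ray
    c,f=K(n); p=np.array([(u-c['cx'])/f,(v-c['cy'])/f]); q=p.copy()
        ~^^^
  File "h.py", line 8, in K
    c=viewer.calibration(n); f=200/np.tan(np.radians(c['vfov'])/2)
ValueError: time passes only in moves, steps and waits
```

```bash
sed -i 's/^def K(n):/import functools\n@functools.lru_cache(None)\ndef K(n):/' h.py; sed -i "s/d=z\['d'\]; P/d=z['d']; I=z['im']; P/; s/\*z\['im'\]\[v,u\]/*I[v,u]/" geo.py; time python3 fit.py
```

```text
scene deck [ 0.5101 -0.1294  0.1422] [-0.4614  0.0801  0.8836] 3596 tilt 27.92114027748517 yaw -9.850808682611147 z@. -0.12005636225659816
 knobtop 127 [ 0.4855 -0.131   0.1752] [-0.7756 -0.4503 -0.4424] 0.04583222963594105
 lid [0.5162 0.0197 0.207 ] [ 0.1588 -0.0304  0.9868] 2648 tilt -8.981517641533124 0.28568166098977055
 bar 219 [0.4924 0.0331 0.2495] [-0.248  -0.9687 -0.0134] 0.03905143519932615 [0.4997 0.0706 0.2434] [0.4892 0.0002 0.2425]
top deck [ 0.5245 -0.1389  0.1484] [-0.457   0.0773  0.8861] 1980 tilt 27.612434748131744 yaw -9.5989202770615 z@. -0.11896498507627865
 knobtop 98 [ 0.4922 -0.1296  0.1767] [-0.8357 -0.4545 -0.3082] 0.04678037914157961
 lid [0.5246 0.0338 0.2057] [ 0.1676 -0.0314  0.9854] 3403 tilt -9.488384597980579 0.2895309549177397
 bar 216 [0.4983 0.0356 0.2502] [-0.2664 -0.9638  0.0133] 0.03986686803308233 [0.5065 0.0702 0.2481] [0.4898 0.     0.2421]
real	0m4.281s
user	0m6.588s
sys	0m0.919s
```

Call:
move_arm:
  commands:
    - [0,0,-1.5,-0.111]
    - [0,0,-1.5,-0.112]
    - [-2.2,-3.2,0,0]
    - [-2.2,-3.2,0,0]
    - [-2.2,-3.2,0,0]
    - [-2.2,-3.2,0,0]
    - [-2.2,-3.2,0,0]
    - [-2.2,-3.2,0,0]
    - [-2.2,-3.2,0,0]
    - [-2.2,-3.2,0,0]
    - [-2.2,-3.2,0,0]
    - [-2.2,-3.2,0,0]
    - [-2.2,-3.2,0,0]
    - [-2.2,-3.2,0,0]
    - [-2.2,-3.2,0,0]
    - [-2.2,-3.2,0,0]
  hand: 0

```text
t: 2.1
ee_pos: [0.4773, 0.1033, 0.2609]
orientation: [[-0.985, 0.174, -0.001], [0.174, 0.985, -0.0], [0.001, -0.0, -1.0]]
contact_force: [0.6, 0.8, 0.5]
gripper_width: -0.0
gripper_force: 0.0
```

Call:
move_arm:
  commands:
    - [-0.3,0,2,0]
    - [0,0,1,0]
    - [0,0,0.8,0]
    - [0,0,0.8,0]
    - [0,0,0.8,0]
    - [0,0,0.8,0]
    - [0,0,0.8,0]
    - [-0.2,0,0.8,0]
    - [-0.2,0,0.8,0]

```text
t: 3.22
ee_pos: [0.4842, 0.1032, 0.1748]
orientation: [[-0.985, 0.174, -0.0], [0.174, 0.985, -0.0], [0.0, -0.0, -1.0]]
contact_force: [-2.0, -0.3, 2.3]
gripper_width: -0.0
gripper_force: 0.9
```

Call:
move_arm:
  commands:
    - [-0.1,0,0.8,0]
    - [-0.1,0,0.8,0]
    - [-0.1,0,0.8,0]
    - [-0.1,0,0.6,0]
    - [-0.1,0,0.4,0]
    - [0,0,0.3,0]

```text
t: 3.98
ee_pos: [0.4891, 0.1023, 0.1381]
orientation: [[-0.985, 0.174, 0.0], [0.174, 0.985, -0.0], [-0.0, -0.0, -1.0]]
contact_force: [-0.9, -0.4, 2.1]
gripper_width: 0.0001
gripper_force: 0.0
```

Call:
move_arm:
  commands:
    - [0,0,0.3,0]
    - [0,0,0.2,0]
    - [0,0,0.2,0]
    - [0,0,0,0]

```text
t: 4.47
ee_pos: [0.4895, 0.1024, 0.1324]
orientation: [[-0.985, 0.174, 0.001], [0.174, 0.985, -0.0], [-0.001, 0.0, -1.0]]
contact_force: [-2.6, -0.5, 5.0]
gripper_width: 0.0004
gripper_force: 0.0
```

Call:
move_arm:
  commands:
    - [0,0,0.2,0]
    - [0,0,0.1,0]
    - [0,0,0,0]

```text
t: 4.85
ee_pos: [0.4898, 0.1025, 0.1307]
orientation: [[-0.985, 0.174, 0.002], [0.174, 0.985, -0.0], [-0.002, 0.0, -1.0]]
contact_force: [-6.0, -1.4, 11.5]
gripper_width: 0.0
gripper_force: 0.0
```

Call:
move_arm:
  commands:
    - [0,0,0.1,0]
    - [0,0,0.1,0]
    - [0,0,0,0]

```text
t: 5.22
ee_pos: [0.49, 0.1025, 0.1295]
orientation: [[-0.985, 0.174, 0.002], [0.174, 0.985, -0.0], [-0.002, 0.0, -1.0]]
contact_force: [-7.4, -0.0, 15.6]
gripper_width: 0.0002
gripper_force: 0.0
```

Call:
move_arm:
  commands:
    - [0,0,-1,0]
    - [0,0,-3,0]
    - [3,0,-4,0]
    - [5,0,-2,0]
    - [5,0,0,0]
    - [0,0,0,0]

```text
t: 5.98
ee_pos: [0.3591, 0.1255, 0.2262]
orientation: [[-0.985, 0.172, 0.002], [0.172, 0.985, 0.001], [-0.002, 0.001, -1.0]]
contact_force: [0.6, 0.4, 0.7]
gripper_width: 0.0001
gripper_force: 0.0
```

```bash
python3 - <<'E'
from h import *
a,_=shot('scene');b,_=shot('top')
a=cv2.resize(a[125:275,240:430],None,fx=2,fy=2,interpolation=cv2.INTER_CUBIC); b=cv2.resize(b[140:290,225:420],None,fx=2,fy=2,interpolation=cv2.INTER_CUBIC)
cv2.imwrite('pics/d.png',np.hstack([a,b]))
E
python3 fit.py
```

```text
scene deck [ 0.5101 -0.131   0.1423] [-0.459   0.0832  0.8845] 3517 tilt 27.80405733016349 yaw -10.27428578440709 z@. -0.11916336846572362
 knobtop 129 [ 0.486  -0.1309  0.1754] [-0.8003 -0.4361 -0.4115] 0.04503968720644931
 lid [0.5995 0.0144 0.1848] [0.011  0.     0.9999] 534 tilt -0.6281290080194645 0.19134851760263918fit.py:8: RuntimeWarning: Mean of empty slice.
  L=P[b]; h=(P-c)@m; kk=(h>.03)&(h<.06); Q=P[kk]; print(' bar',len(Q),Q.mean(0),np.linalg.svd(Q-Q.mean(0))[2][0],np.median(h[kk]), Q[Q[:,1].argmax()],Q[Q[:,1].argmin()])
  ret = um.true_divide(
  return _methods._mean(a, axis=axis, dtype=dtype,
  ret = ret.dtype.type(ret / rcount)
Traceback (most recent call last):
  File "fit.py", line 8, in <module>
    L=P[b]; h=(P-c)@m; kk=(h>.03)&(h<.06); Q=P[kk]; print(' bar',len(Q),Q.mean(0),np.linalg.svd(Q-Q.mean(0))[2][0],np.median(h[kk]), Q[Q[:,1].argmax()],Q[Q[:,1].argmin()])
                                                                                                                                       ~~~~~~~~~~~~~^^
ValueError: attempt to get argmax of an empty sequence
```

View pics/d.png

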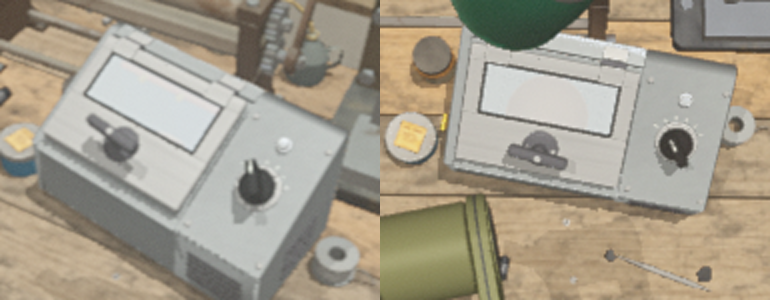

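The lid is shut. The bar still lies across it, at scene ~(297,193) and top ~(304,216), and nothing else has moved.

```bash
cat > fit2.py <<'E'
from geo import *
for n,lid in(('scene',(265,355,150,222)),('top',(262,342,172,232))):
    P,U=cloud(n,*lid); k=(P[:,2]>.09)&(P[:,2]<.25)&(P[:,0]>.4)&(P[:,1]>-.06); P=P[k]; c,m,b=plane(P)
    print(n,'lid',c,m,b.sum(),'tilt',np.arccos(m[2]),'yaw',np.degrees(np.arctan2(-m[1],-m[0])))
    h=(P-c)@m
    kk=(h>.03)&(h<.06); Q=P[kk]; e=np.linalg.svd(Q-Q.mean(0))[2][0]; s=(Q-Q.mean(0))@e
    print(' bar',len(Q),Q.mean(0),e,np.median(h[kk]),'mid',Q.mean(0)+e*(s.max()+s.min())/2,'len',np.ptp(s))
E
python3 fit2.py
```

```text
scene lid [0.5314 0.0308 0.155 ] [-0.4409  0.0759  0.8943] 3670 tilt 0.46383448335408367 yaw -9.770227467890189
 bar 189 [0.4779 0.0367 0.1726] [-0.242  -0.9687 -0.0549] 0.04051950470342743 mid [0.4785 0.0391 0.1727] len 0.07229152177848974
top lid [0.534  0.0358 0.1533] [-0.4338  0.079   0.8975] 2990 tilt 0.4566419654020991 yaw -10.318466682832192
 bar 191 [0.4844 0.0386 0.1733] [-0.259  -0.965  -0.0407] 0.040301260433113835 mid [0.4843 0.0384 0.1733] len 0.07314742019740664
```

```bash
cat > plan.py <<'E'
from h import *
np.set_printoptions(precision=3,suppress=True)
yw=np.radians(-10); ex=np.array([np.cos(yw),np.sin(yw),0]); ey=np.array([-np.sin(yw),np.cos(yw),0]); ez=np.array([0,0,1.])
s=np.radians(28); us=ex*np.cos(s)+ez*np.sin(s); nn=-ex*np.sin(s)+ez*np.cos(s)
def rows(way,o=None):
    """way: list of (pos, tool x heading angle in world)"""
    o=o or status.get_obs(); p=o['ee_pos']; R=o['orientation']; h=np.arctan2(R[1,0],R[0,0]); out=[]
    for q,g in way:
        c,sn=np.cos(h),np.sin(h); d=(np.array(q)-p)*100; t=(h-g+np.pi)%(2*np.pi)-np.pi
        out.append([round(float(c*d[0]+sn*d[1]),2),round(float(sn*d[0]-c*d[1]),2),round(float(-d[2]),2),round(float(t),3)])
        # accumulate rounded pose
        r=out[-1]; p=p+np.array([c*r[0]+sn*r[1],sn*r[0]-c*r[1],-r[2]])/100; h-=r[3]
    return out
E
python3 - <<'E'
from plan import *
G=np.array([.483,.038,.164]); r=.026
def pose(phi,d):
    a=np.cos(phi)*ey+np.sin(phi)*us; t=-np.sin(phi)*ey+np.cos(phi)*us
    th=t*[1,1,0]; th/=np.linalg.norm(th)
    p=G+r*a-d*th; p[2]=G[2]-.016+.012*np.sin(phi)
    x=-th; return p,np.arctan2(x[1],x[0])
o=status.get_obs(); print(o['joint_pos'],o['ee_pos'])
pre=pose(.05,.045); up=(pre[0]+[0,0,.05],pre[1])
W=[up,pre]+[pose(.08,.022)]+[pose(f,.018) for f in np.arange(.1,1.75,.125)]
for w,x in zip(W,rows(W)): print(w[0],x)
E
```

```text
[ 0.193 -0.523  2.21  -0.     1.453 -1.204] [0.361 0.125 0.226]
[0.445 0.074 0.199] [-9.14, -3.61, 2.77, 0.057]
[0.445 0.074 0.149] [-0.0, 0.0, 5.0, -0.0]
[0.468 0.069 0.149] [-2.37, 0.07, -0.03, 0.034]
[0.472 0.068 0.149] [-0.45, 0.04, -0.03, 0.022]
[0.476 0.07  0.151] [-0.3, 0.24, -0.14, 0.141]
[0.48  0.07  0.152] [-0.31, 0.23, -0.15, 0.138]
[0.484 0.071 0.153] [-0.31, 0.22, -0.13, 0.136]
[0.487 0.07  0.155] [-0.31, 0.22, -0.13, 0.131]
[0.491 0.069 0.156] [-0.32, 0.21, -0.12, 0.128]
[0.495 0.068 0.157] [-0.32, 0.2, -0.11, 0.124]
[0.498 0.066 0.158] [-0.32, 0.2, -0.09, 0.121]
[0.501 0.064 0.159] [-0.33, 0.19, -0.08, 0.117]
[0.503 0.061 0.159] [-0.33, 0.19, -0.05, 0.114]
[0.506 0.058 0.16 ] [-0.33, 0.18, -0.05, 0.112]
[0.508 0.054 0.16 ] [-0.34, 0.18, -0.02, 0.111]
[0.509 0.051 0.16 ] [-0.33, 0.18, -0.01, 0.111]
[0.51  0.047 0.16 ] [-0.34, 0.18, 0.02, 0.11]
```

Call:
move_arm:
  commands:
    - [-3,-1.2,0.9,0]
    - [-3,-1.2,0.9,0.057]
    - [-3.1,-1.2,0.9,0]
    - [0,0,2.5,0]
    - [0,0,2.5,0]
    - [-1.2,0,0,0.034]
    - [-1.2,0.1,0,0]

```text
t: 6.95
ee_pos: [0.4688, 0.0668, 0.15]
orientation: [[-0.965, 0.264, 0.001], [0.264, 0.965, -0.0], [-0.001, 0.0, -1.0]]
contact_force: [0.6, -0.3, 0.9]
gripper_width: 0.0
gripper_force: 0.0
```

Call:
move_arm:
  commands:
    - [-0.5,0,0,0.02]
    - [-0.3,0.2,-0.1,0.14]
    - [-0.3,0.2,-0.15,0.14]
    - [-0.3,0.2,-0.15,0.14]
    - [-0.3,0.2,-0.15,0.13]

```text
t: 7.58
ee_pos: [0.4865, 0.0675, 0.1559]
orientation: [[-0.667, 0.745, 0.001], [0.745, 0.667, 0.001], [-0.0, 0.001, -1.0]]
contact_force: [-3.3, 0.6, 1.1]
gripper_width: -0.0
gripper_force: 1.1
```

Call:
move_arm:
  commands:
    - [-0.3,0.2,-0.1,0.13]
    - [-0.3,0.2,-0.1,0.12]
    - [-0.3,0.2,-0.1,0.12]
    - [-0.3,0.2,0,0.12]
    - [0,0,0,0]

```text
t: 8.2
ee_pos: [0.4992, 0.0618, 0.1589]
orientation: [[-0.242, 0.97, 0.0], [0.97, 0.242, 0.001], [0.001, 0.001, -1.0]]
contact_force: [-2.1, 3.0, 0.8]
gripper_width: 0.0002
gripper_force: 1.7
```

Call:
move_arm:
  commands:
    - [-0.3,0.2,0,0.11]
    - [-0.3,0.2,0,0.11]
    - [-0.3,0.2,0,0.11]
    - [-0.3,0.1,0,0.1]
    - [0,0,0,0]

```text
t: 8.82
ee_pos: [0.5076, 0.0538, 0.1592]
orientation: [[0.185, 0.983, 0.002], [0.983, -0.185, 0.009], [0.009, 0.001, -1.0]]
contact_force: [-0.7, 15.1, 1.9]
gripper_width: -0.0001
gripper_force: 8.0
```

Call:
move_arm:
  commands:
    - [-0.3,0,0,0]
    - [-0.2,0,0,0]
    - [0,0,0,0]

```text
t: 9.2
ee_pos: [0.5075, 0.0532, 0.1594]
orientation: [[0.184, 0.983, 0.005], [0.983, -0.184, 0.019], [0.019, 0.002, -1.0]]
contact_force: [3.6, 31.1, 0.6]
gripper_width: 0.0002
gripper_force: 15.8
```

Call:
move_arm:
  commands:
    - [0.7,0,0,0]
    - [1.5,0,0,0]
    - [0,-1,-4,0]
    - [0,-4,-4,0]
    - [0,-5,0,0]
    - [0,-5,0,0]
    - [0,0,0,0]

```text
t: 10.07
ee_pos: [0.3611, 0.0947, 0.2386]
orientation: [[0.183, 0.983, 0.004], [0.983, -0.183, -0.0], [0.001, 0.004, -1.0]]
contact_force: [0.2, 0.1, 0.2]
gripper_width: 0.0
gripper_force: 0.0
```

```bash
python3 - <<'E'
from h import *
a,_=shot('scene');b,_=shot('top')
a=cv2.resize(a[125:275,240:430],None,fx=2,fy=2,interpolation=cv2.INTER_CUBIC); b=cv2.resize(b[140:290,225:420],None,fx=2,fy=2,interpolation=cv2.INTER_CUBIC)
cv2.imwrite('pics/e.png',np.hstack([a,b]))
E
python3 fit2.py; python3 fit.py 2>&1 | grep -A1 deck
```

```text
scene lid [0.5318 0.031  0.1543] [-0.4476  0.0759  0.891 ] 3557 tilt 0.4711945946433387 yaw -9.623895487658329
 bar 223 [0.4786 0.0372 0.1707] [-0.8839  0.0612 -0.4636] 0.03983047235468219 mid [0.4793 0.0372 0.171 ] len 0.07339627250909725
top lid [0.5338 0.0356 0.1525] [-0.4421  0.0832  0.8931] 3039 tilt 0.46663960380503977 yaw -10.662802774023419
 bar 166 [0.4855 0.0382 0.1727] [-0.8925  0.0636 -0.4466] 0.040069587921951366 mid [0.4844 0.0383 0.1721] len 0.06916986036419201
scene deck [ 0.5099 -0.1314  0.1421] [-0.4604  0.081   0.884 ] 3489 tilt 27.869390875816396 yaw -9.978532959643474 z@. -0.11979756344057488
 knobtop 129 [ 0.4857 -0.1311  0.1751] [-0.7771 -0.4469 -0.4432] 0.04559256709475103
```

View pics/e.png

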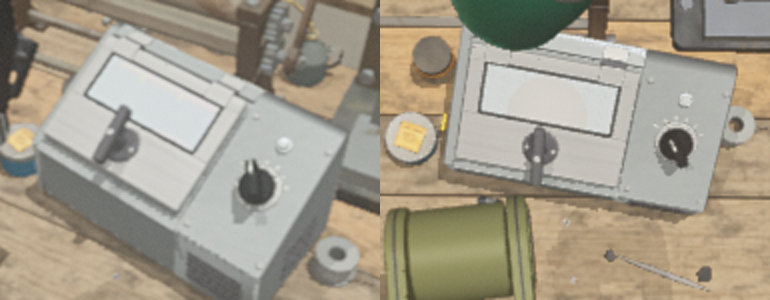

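The bar now lies along the slope (fitted at about 1.48 rad) and the lid is drawn down. The knob is still at the first click. I'll push its pointer end clockwise next.

```bash
cat > knob.py <<'E'
from plan import *
K=np.array([.492,-.131,.1703])
def pose(phi,d,r=.019):
    al=np.radians(60)-phi
    a=np.cos(al)*us+np.sin(al)*ey; t=np.sin(al)*us-np.cos(al)*ey
    th=t*[1,1,0]; th/=np.linalg.norm(th)
    p=K+r*a-d*th; dz=((p-K)@nn+.008)/nn[2]; p[2]-=dz
    return p,np.arctan2(-th[1],-th[0])
if __name__=='__main__':
    o=status.get_obs(); print(o['joint_pos'],o['ee_pos'])
    pre=pose(.419,.030); up=(pre[0]+[0,0,.06],pre[1])
    W=[up,pre,pose(.419,.020)]+[pose(f,.0175) for f in np.arange(.419,1.30,.1)]
    for w,x in zip(W,rows(W)): print(w[0],np.degrees(w[1]),x)
E
python3 knob.py
```

```text
[ 0.111 -0.551  2.207 -0.001  1.483  0.296] [0.363 0.094 0.239]
[ 0.496 -0.095  0.22 ] 112.67350563129713 [-16.14, 16.53, 1.88, -0.581]
[ 0.496 -0.095  0.16 ] 112.67350563129713 [-0.0, 0.0, 6.0, 0.0]
[ 0.5   -0.104  0.163] 112.67350563129713 [-1.0, -0.0, -0.28, 0.0]
[ 0.501 -0.106  0.163] 112.67350563129713 [-0.25, -0.0, -0.07, 0.0]
[ 0.503 -0.107  0.165] 107.25745361750825 [-0.19, 0.16, -0.13, 0.095]
[ 0.505 -0.109  0.166] 101.95011059567022 [-0.19, 0.15, -0.12, 0.093]
[ 0.507 -0.11   0.167] 96.7336374978206 [-0.2, 0.15, -0.11, 0.091]
[ 0.508 -0.112  0.168] 91.58833222645058 [-0.19, 0.15, -0.11, 0.089]
[ 0.51  -0.114  0.169] 86.49322960207809 [-0.2, 0.15, -0.09, 0.089]
[ 0.511 -0.116  0.17 ] 81.42657405119165 [-0.2, 0.14, -0.09, 0.089]
[ 0.512 -0.118  0.171] 76.3661982943523 [-0.19, 0.15, -0.08, 0.088]
[ 0.513 -0.12   0.171] 71.28984764896788 [-0.2, 0.14, -0.08, 0.089]
```

Call:
move_arm:
  commands:
    - [-4,2,0,0]
    - [-4,3,0,0]
    - [-4,3.5,0,0]
    - [-4.1,4,0.9,0]
    - [0,4,1,0]
    - [0,0,0,-0.145]
    - [0,0,0,-0.145]
    - [0,0,0,-0.145]
    - [0,0,0,-0.146]
    - [0,0,0,0]

```text
t: 11.42
ee_pos: [0.4959, -0.0951, 0.2184]
orientation: [[-0.383, 0.924, -0.001], [0.924, 0.383, -0.0], [0.0, -0.001, -1.0]]
contact_force: [0.4, 0.4, 0.5]
gripper_width: 0.0003
gripper_force: 0.0
```

```bash
python3 knob.py | head -5
```

```text
[-0.296 -0.194  1.982 -0.     1.355 -0.689] [ 0.496 -0.095  0.218]
[ 0.496 -0.095  0.22 ] 112.67350563129713 [0.04, -0.0, -0.15, -0.002]
[ 0.496 -0.095  0.16 ] 112.67350563129713 [0.0, -0.0, 6.0, -0.0]
[ 0.5   -0.104  0.163] 112.67350563129713 [-1.0, 0.0, -0.28, -0.0]
[ 0.501 -0.106  0.163] 112.67350563129713 [-0.25, 0.0, -0.08, -0.0]
```

Call:
move_arm:
  commands:
    - [0,0,2.9,0]
    - [0,0,2.9,0]
    - [-0.5,0,-0.15,0]
    - [-0.4,0,-0.1,0]
    - [0,0,0,0]

```text
t: 12.05
ee_pos: [0.4998, -0.1034, 0.1653]
orientation: [[-0.385, 0.923, 0.003], [0.923, 0.385, -0.001], [-0.002, 0.002, -1.0]]
contact_force: [0.3, 0.2, -0.2]
gripper_width: -0.0
gripper_force: 0.0
```

Call:
move_arm:
  commands:
    - [-0.25,0,0,0]
    - [-0.2,0.15,-0.1,0.095]
    - [-0.2,0.15,-0.1,0.093]
    - [0,0,0,0]

```text
t: 12.55
ee_pos: [0.5037, -0.1071, 0.1657]
orientation: [[-0.207, 0.978, 0.0], [0.978, 0.207, 0.001], [0.001, 0.001, -1.0]]
contact_force: [-0.3, 2.8, 0.8]
gripper_width: 0.0001
gripper_force: 1.3
```

Call:
move_arm:
  commands:
    - [-0.2,0.15,-0.1,0.09]
    - [-0.2,0.15,-0.1,0.09]
    - [-0.2,0.15,-0.1,0.09]
    - [-0.2,0.15,-0.1,0.09]
    - [-0.2,0.15,-0.05,0.09]
    - [0,0,0,0]

```text
t: 13.3
ee_pos: [0.5113, -0.1164, 0.1694]
orientation: [[0.238, 0.971, 0.0], [0.971, -0.238, 0.002], [0.002, -0.0, -1.0]]
contact_force: [1.4, 2.1, -0.7]
gripper_width: -0.0001
gripper_force: 0.8
```

```bash
python3 - <<'E'
from h import *
b,_=shot('top');a,_=shot('scene')
a=cv2.resize(a[165:265,320:420],None,fx=4,fy=4,interpolation=cv2.INTER_CUBIC); b=cv2.resize(b[165:265,325:425],None,fx=4,fy=4,interpolation=cv2.INTER_CUBIC)
cv2.imwrite('pics/f.png',np.hstack([a,b]))
E
python3 knob.py | head -2
```

```text
[-0.328 -0.109  1.99  -0.001  1.26  -0.087] [ 0.511 -0.118  0.17 ]
[ 0.496 -0.095  0.22 ] 112.67350563129713 [1.85, -2.06, -4.99, -0.636]
```

View pics/f.png

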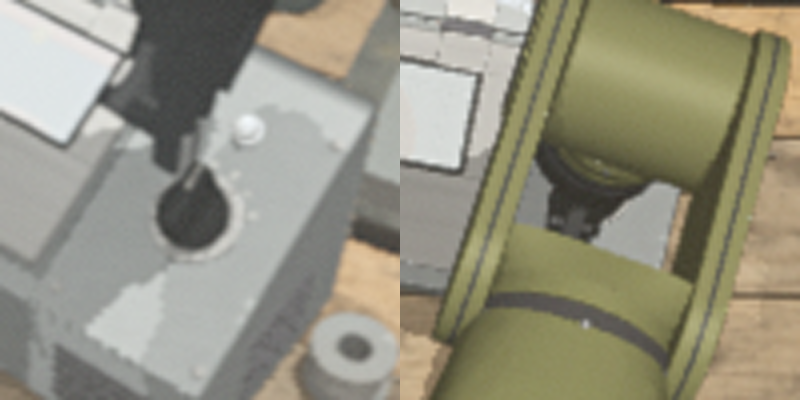

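The scene crop shows the finger against the knob's pointer end, with the white line from about (185,190) to (205,170), just right of straight up the slope. I'll nudge it once more, then back off and check.

Call:
move_arm:
  commands:
    - [-0.15,0.1,0,0.07]
    - [0,0,0,0]

```text
t: 13.65
ee_pos: [0.5121, -0.1196, 0.1703]
orientation: [[0.306, 0.952, 0.001], [0.952, -0.306, -0.001], [-0.001, 0.001, -1.0]]
contact_force: [0.4, 1.0, -0.0]
gripper_width: 0.0002
gripper_force: 0.0
```

Call:
move_arm:
  commands:
    - [0.4,0,0,0]
    - [0.8,0,0,0]
    - [0.6,0,-4,0]
    - [0,-1,-4,0]
    - [0,-5,0,0]
    - [0,-5,0,0]
    - [2,-5,0,0]
    - [3,-3,0,0]
    - [0,0,0,0]

```text
t: 14.78
ee_pos: [0.3511, 0.0057, 0.2502]
orientation: [[0.303, 0.953, 0.002], [0.953, -0.303, -0.0], [0.001, 0.002, -1.0]]
contact_force: [0.1, -0.6, 0.9]
gripper_width: 0.0001
gripper_force: 0.0
```

```bash
python3 - <<'E'
from h import *
b,_=shot('top');a,_=shot('scene')
a=cv2.resize(a[165:265,320:420],None,fx=4,fy=4,interpolation=cv2.INTER_CUBIC); b=cv2.resize(b[165:265,325:425],None,fx=4,fy=4,interpolation=cv2.INTER_CUBIC)
cv2.imwrite('pics/g.png',np.hstack([a,b]))
E
python3 fit2.py; python3 fit.py 2>&1 | grep -A1 deck;  python3 - <<'E'
from geo import *
from plan import *
for n,w in(('scene',(335,405,175,265)),('top',(355,400,172,240))):
    P,U=cloud(n,*w); h=P@nn+.1195
    k=(h>.03)&(h<.05)&(np.linalg.norm(P-np.array([.492,-.131,.17]),axis=1)<.04); Q=P[k]
    xy=np.c_[Q@us,Q@ey]; C=xy-xy.mean(0); e=np.linalg.svd(C)[2][0]; e*=np.sign(e[0]); print(n,len(Q),Q.mean(0),np.radians(60)-np.arctan2(e[1],e[0]))
E
```

```text
scene lid [0.5339 0.0085 0.1574] [-0.4519  0.0811  0.8884] 2768 tilt 0.4769998213234413 yaw -10.178135754212835
 bar 221 [0.4786 0.0373 0.1707] [-0.8863  0.0596 -0.4592] 0.04016090079206007 mid [0.4791 0.0373 0.1709] len 0.07262139560877973
top lid [0.5349 0.0344 0.153 ] [-0.4513  0.0851  0.8883] 3019 tilt 0.47716540347595926 yaw -10.673045871517974
 bar 166 [0.4854 0.0383 0.173 ] [-0.8896  0.0621 -0.4525] 0.040527242961775095 mid [0.4851 0.0383 0.1728] len 0.0705376691216209
scene deck [ 0.5099 -0.1312  0.1421] [-0.4595  0.0787  0.8847] 3497 tilt 27.788786058172523 yaw -9.72417090755955 z@. -0.11888599272617076
 knobtop 145 [ 0.4862 -0.1307  0.1746] [-0.8097  0.3611 -0.4627] 0.04463250808955042
scene 135 [ 0.486 -0.13   0.175] 1.2649629351410412
top 95 [ 0.491 -0.13   0.177] 1.2672342246293238
```

View pics/g.png

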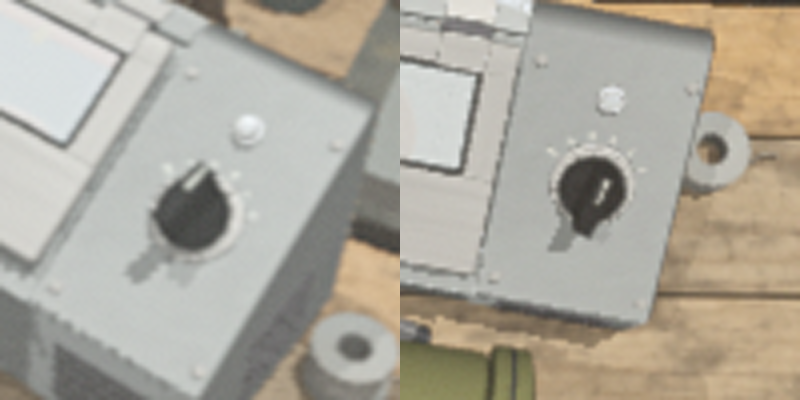

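The knob sits in its third click: both views fit about 1.266 rad, with the pointer at (195,180) in the scene crop. The latch is still home, and the arm is clear.

```bash
python3 -c "
from workcell import job_done
print(job_done())"
```

```text
the job is handed in; nothing more can be done
None
```

I handed the job in at about 15 s with the arm clear: lid shut, T-handle home at about 1.48 rad, timer at its third click (about 1.27 rad), all read from the cameras. The jar, tin and spool were not touched, and no verdict was returned.

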